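Release the control module and hold it up level

ROBOT

A 7-joint arm with a two-finger parallel gripper is mounted at the origin on the work surface. World frame = base frame: x ahead of the robot, y to its left, z up, the work surface at z = 0. Lengths are in mm, angles in rad, forces in N, time in s.
With the tool pointing down it reaches from about 425 to 875 mm from the base axis. Payload 8.4 kg.
Tool frame: the origin (TCP) lies on the centre line of the jaws, within the pads' length; the fingertips stand 22 mm ahead of it and the grasp point (between the pads) lies 3 mm ahead of it; z points along the fingers, y is the direction in which the jaws open and shut (so a half turn about z gives the same grasp; the last joint's range is limited). The gripper opens to 87 mm and grips with 3 to 60 N. Pads are 19 mm wide; open, the fingers measure 117 mm over their backs; the gripper's body (75 mm by 190 mm) begins 51 mm behind the grasp point.
Start: joints at [-1.42, 0.333, 0.04, 1.465, -0.013, 1.343, -0.059], TCP at [160.69, 629.796, 244.546] pointing down, gripper open.
Joint ranges: [-2.58, 2.58], [-0.38, 2.09], [-1.3, 1.39], [0.25, 2.4], [-1.5, 4.64], [0.08, 2.09], [-2.65, 2.65]. Speed limits (rad/s): [2.22, 2.22, 2.79, 2.79, 3.14, 3.14, 3.14].

INTERFACE

Orientations are given as a unit quaternion [x, y, z, w].
In Python, from workcell import robot gives the robot as it stands. The module is installed in compiled form; this text tells all that it offers.
- The arm moves only by the tool servo_tool, never from a script. Its arguments are lists of equal length, an entry for each row: "translation": the shift along the tool's x, y, z in cm, a list of three; "twist": the turn, a rotation vector about the tool's x, y, z in degrees, a list of three; "gripper": the finger opening in cm, from 0 to 8.7. A call has exactly 10 rows; each row shifts and turns the commanded pose from where the row before left it, along the tool's axes as they then stand; what a row does not reach is not made up. A row lasts 1/10 s, in which the tool goes at most 50 mm and 8.59 degrees, less where a joint would pass 70% of its speed; a pose out of reach is approached as far as the arm can. A call is refused whole if a number of a shift passes 5 or a number of a turn 8.59, either way. A call with a gripper value outside its range is refused whole. The fingers move at their own pace and stop on an object; the grip force is fixed at half the most. Time passes only in rows, so rows that do not move let the fingers close, or fill a call up. It gives the time, the measured TCP pose, the force and the opening at its end, in the units of the state.
- robot.sense(): the state, without advancing time (a new reading comes with each control period).
- robot.camera(name): name is "scene" or "top" or "wrist"; returns (picture, depth): 384x512x3 uint8, red, green, blue; 384x512 float32, mm along the optical axis (not along the pixel's ray), 0 where there is no reading.
- robot.camera_info(name): a dict with "fx", "fy", "cx", "cy" (pixels), "R" (3x3) and "t" (3): a world point X has camera coordinates R X + t. Camera axes: x right, y down, z forward; pixel columns grow to the right and rows downward; lengths in mm; the calibration is good to about 2 mm. A picture is of the moment at which its call begins: read the wrist's pose just before it. camera_info takes no time and is no camera call; for the wrist camera it gives the pose at the moment of the call.
- robot.hand_in(): hands the job in, once; it reports no verdict.
The state is a dict: "clock": time; "q": joint angles; "joint_vel": joint speeds; "effort": joint torques, N m; "tool_pos": TCP position; "orientation": TCP orientation; "ft_force": force on the tool from outside, world axes, zero at the start; "ft_torque": the same for the moment, N m; "grip_width": finger opening in mm.
Only numpy, scipy, OpenCV 4.12 (cv2) and the standard library are available. Lean on these libraries where they do the work, as an engineer would, in place of code of your own. Each camera call takes 0.05 s, during which the arm holds its last target.

TASK

Take the mallet and with it drive the red release pin of the repair cradle fully down (never push the pin with the gripper itself), then set the mallet back on the wooden plank and let go of it. Then lift the control module by its blue heatsink at least 8 cm up out of the cradle and finish while holding it there, level and steady, with the red screw cap still standing in its place on the board. Leave the other things on the bench where they are.

Things in the scene. Friction and masses are not known exactly. Their poses are not given: they have to be found in the camera images.
- cradle: Grey repair cradle fixed to the bench, base 235 x 125 x 12 mm. Origin at bench height under the middle of the module's place; z up, +x towards its dark steel release tower (50 x 50 mm, centred 110 mm along +x, top 70 mm above the bench). The module lies on two rubber rails 20 mm above the bench, between low steel stops (tops 28 mm above the bench).
- latch_tip (a point): Tip of the yellow latch tongue (22 mm wide, 50 to 58 mm above the bench) that sticks out of the tower towards the module. Pin up: it reaches 8 mm over the module's rim and holds that end down (a lift then jams and tips the module). Driving the pin down draws it 16 mm back along the cradle's +x, clear of the module.
- pin: Red-topped round release pin (20 mm across) that stands up out of the release tower, 110 mm along the cradle's +x. Origin at the centre of its top, 88 mm above the bench when up. It slides straight down 12 mm to a hard stop (top then 76 mm above the bench, 6 mm above the tower). Sprung and stiff: takes about 5 to 9 N, and friction keeps it where it is driven.
- mallet: Mallet standing on its head's lower face on the plank. Origin at that striking face's centre, z up through the head, handle level along -x. Head: white round faces 42 mm across, heights 0-20 and 48-66 mm, dark 36 mm square block between. Handle 18 mm wide, 24 mm tall, centre line 36 mm above the lower face, 18 to 130 mm along -x. 0.25-0.36 kg, centre of mass 8 mm from the head's axis
- plank: Wooden plank fixed to the bench, 280 (x) x 95 (y) x 20 mm, origin at the centre of its underside. The mallet stands on it.
- module: Control module in the cradle: black base, white rim, 130 (x) x 90 (y) x 28 mm; green board inside, its top 22 mm above the underside. Origin at the underside's centre, z up, x as the cradle's. Blue finned heatsink fixed mid-board, 50 (x) x 44 (y) mm, 22 to 58 mm above the underside: grip across y on its flat long sides. 0.32-0.52 kg, centre of mass close to the middle
- cap_spot (a point): Point on the board's surface 44 mm along the module's -x from its centre, where the red cap stands.
- cap: Small loose red cap holding screws, 29 mm across, 16 mm tall, standing on the board near cap_spot, not fastened. Origin at the centre of its underside.
- spare_heatsink: Loose blue finned heatsink, 50 x 46 x 24 mm. Origin at its underside. A bystander: leave it where it is.
- hose_connector: Black hose connector with a green band, 36 mm across, 55 mm tall, standing. Origin at its underside. A bystander: leave it where it is.
- black_ring: Black plastic ring, 48 mm across, 6 mm thick. Origin at its underside. A bystander: leave it where it is.
- screwdriver: Orange-handled screwdriver, 170 mm long, lying. Origin at its underside. A bystander: leave it where it is.
- flux_jar: Amber jar with a red lid, 50 mm across, 60 mm tall. Origin at its underside. A bystander: leave it where it is.
- meter: Yellow hand meter, 150 x 75 x 32 mm, lying. Origin at its underside. A bystander: leave it where it is.
- solder_spool: Spool with black flanges, 60 mm across, 40 mm tall. Origin at its underside. A bystander: leave it where it is.
Things that resemble listed ones, but are neither listed nor needed, are in the scene too. Leave any pink look-alike of the module alone.

How it is judged (in metres and radians):
On the way, in this order (a step that is already met when the one before it is completed fails the run):
1. the pin is driven fully down (within 2 mm of its stop) by the held mallet (z of pin in the frame of cradle below 0.078 m and contact force between mallet and pin above 0.5 N and contact force between the fingers and mallet above 1 N), for 0.05 s.
2. the mallet is back on the plank and let go (contact force between mallet and plank above 0.5 N and contact force between the fingers and mallet below 0.1 N and linear speed of mallet below 0.03 m/s), for 0.3 s.
At the end, for the whole second after the job is handed in: Pin within 2 mm of its stop; mallet let go, resting on the plank. Fingers hold the module 78 mm or more above its place, off the cradle, tilt under 0.1 rad, slower than 0.02 m/s and 0.12 rad/s; cap upright (0.17 rad) on the board within 18 mm of its spot, untouched by the fingers (all of step 2 and z of pin in the frame of cradle below 0.078 m and z of module in the frame of cradle above 0.098 m and angle between module's own z axis and vertical below 0.1 rad and contact force between the fingers and module above 1 N and contact force between module and cradle below 0.1 N and linear speed of module below 0.02 m/s and angular speed of module below 0.12 rad/s and contact force between cap and module above 0.05 N and contact force between the fingers and cap below 0.05 N and distance between cap and cap_spot below 0.018 m and angle between cap's own z axis and vertical below 0.17 rad); the arm keeps its last pose, push and grip.
It fails at once if the gripper or arm pushes the pin itself (contact force between any of the fingers, the arm and pin above 0.5 N).
It fails at once if the cap comes off the board or falls over (distance between cap and cap_spot above 0.03 m or angle between cap's own z axis and vertical above 0.6 rad).
It fails at once if a bystander is moved more than 30 mm (distance of any of spare_heatsink, hose_connector, black_ring, screwdriver, flux_jar, meter, solder_spool from where it was at the start of the episode above 0.03 m).
It also fails if it takes over 64 s, if anything falls off the work surface, if the arm or the gripper's body presses on something with over 40 N, if the wrist force passes 120 N, or if a joint passes its speed limit or range.

## Working session

There is one attempt and no reset: what is moved stays moved. The work goes in short steps, Python scripts to look and compute and a tool call to move; the robot and the scene stay as the last step left them, time stands still between calls to the robot, and variables do not carry over. Pictures are saved under pics/ and viewed, and the job is handed in when it is done.

Besides the shell and the picture viewer there is one more tool, called after "Emit:" by a JSON object that holds its "name" and its "arguments". servo_tool: Moves the arm, as the interface text tells. Its arguments: {"type":"object","properties":{"translation":{"type":"array"},"twist":{"type":"array"},"gripper":{"type":"array"}},"required":["translation","twist","gripper"]}

```bash
mkdir -p pics
python3 - <<'E'
from workcell import robot
import cv2,numpy as np
print(robot.sense())
for n in ["scene","top","wrist"]:
    i=robot.camera_info(n); print(n,i)
    p,d=robot.camera(n); np.savez(f"pics/{n}0.npz",p=p,d=d,**i)
    cv2.imwrite(f"pics/{n}0.png",cv2.resize(p[:,:,::-1],(800,600)))
E
```

```text
{'clock': 0.0, 'q': array([-1.42020796,  0.33392695,  0.03982129,  1.4662627 , -0.01340337,
        1.34328926, -0.05851711]), 'joint_vel': array([-1.09782545e-03, -1.58375482e-03, -1.35901728e-04,  8.78464691e-04,
       -7.76139798e-05,  1.91881477e-03, -7.70162698e-04]), 'effort': array([-7.85012380e-04, -6.56363797e+01,  1.33428678e+00, -4.03788114e+01,
       -5.98122901e-02,  4.50692838e-02,  1.75469454e-04]), 'tool_pos': array([160.56694979, 629.41343763, 243.65233393]), 'orientation': array([ 1.24562443e-01,  9.92211440e-01, -8.08516020e-04, -5.59869840e-05]), 'ft_force': array([-1.0862452 ,  0.03063322,  0.82330357]), 'ft_torque': array([ 0.03618457, -0.01616587,  0.0031777 ]), 'grip_width': 86.72916769716672}
scene {'fx': 489.4782878955458, 'fy': 489.4782878955458, 'cx': 260.98219860404106, 'cy': 195.26220378685747, 'R': array([[ 0.81801294,  0.57518564, -0.00403872],
       [ 0.48317863, -0.6909388 , -0.53771924],
       [-0.31207889,  0.43790988, -0.84311429]]), 't': array([-362.59040224, -200.6553691 , 1606.65390286])}
top {'fx': 368.0150926277951, 'fy': 368.0150926277951, 'cx': 259.7562499419362, 'cy': 189.88232022906067, 'R': array([[ 0.01542583, -0.99965532,  0.02124337],
       [-0.98758678, -0.01855417, -0.15597469],
       [ 0.15631508, -0.01857364, -0.98753259]]), 't': array([ -26.21380034,  465.50261301, 1041.84934368])}
wrist {'fx': 299.1174208538076, 'fy': 299.1174208538076, 'cx': 254.45947911285393, 'cy': 193.39037076475623, 'R': array([[ 2.47206416e-01,  9.68962635e-01, -6.31458771e-04],
       [ 9.37604909e-01, -2.39041732e-01,  2.52499672e-01],
       [ 2.44511803e-01, -6.30115978e-02, -9.67596774e-01]]), 't': array([-649.48306617,  -31.51586086,  388.8959148 ])}
```

View pics/scene0.png

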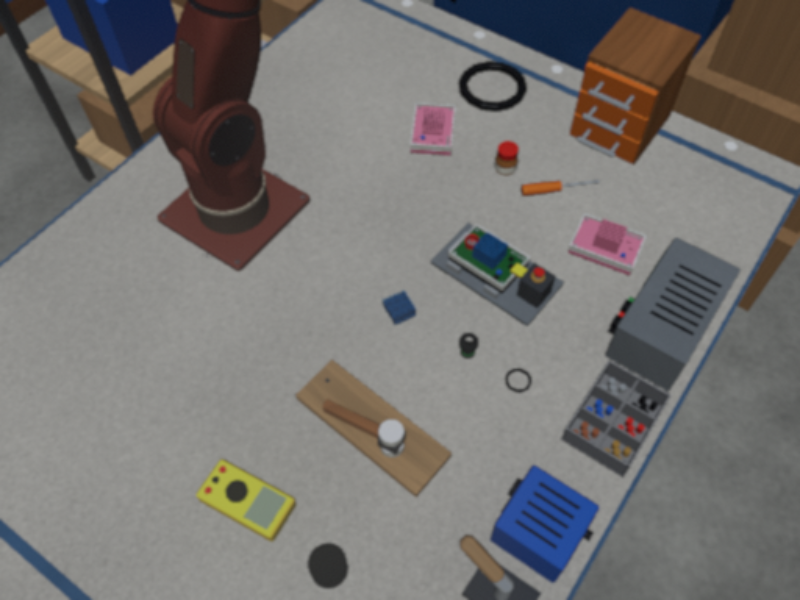

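View pics/top0.png

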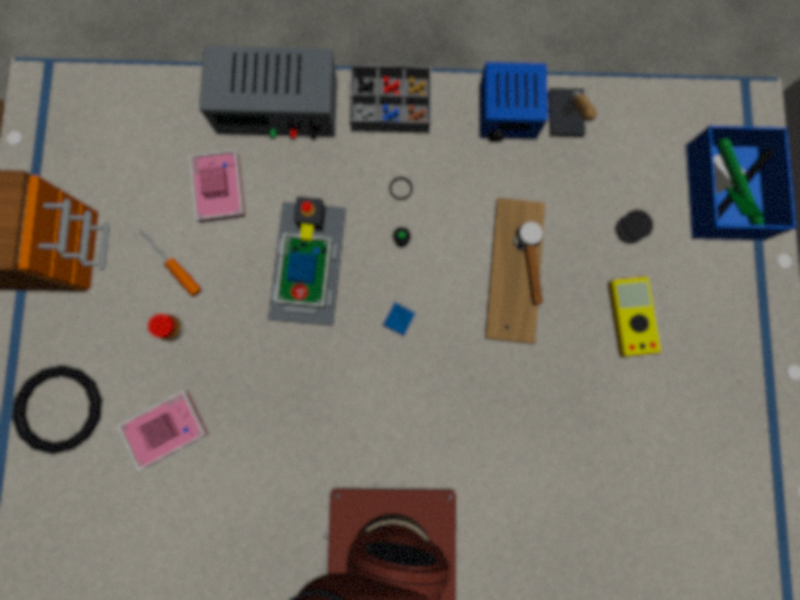

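View pics/wrist0.png

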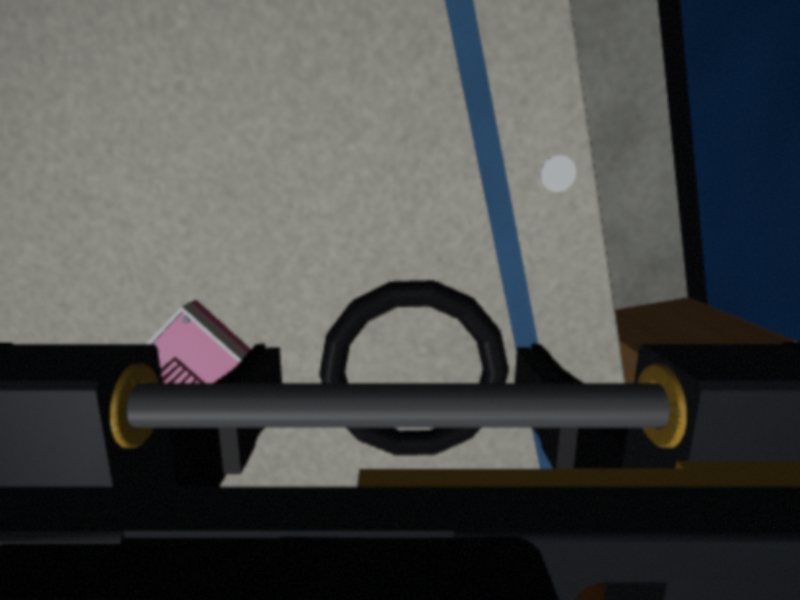

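The scene shows the cradle (about (495,270) of 800x600) with the latch, red cap and pin, and the mallet on the plank at (365,425). In the top view the mallet head is at (530,233) with its handle running to (538,303), the pin at (307,208), the cap at (299,292) and the heatsink at (303,265). The wrist view shows only the black ring and a pink look-alike.

```bash
cat > h.py <<'E'
import numpy as np,cv2
def load(n):
    return dict(np.load(f"pics/{n}.npz"))
def cloud(D):
    d=D['d'];v,u=np.mgrid[:384,:512]
    c=np.stack([(u-D['cx'])/D['fx']*d,(v-D['cy'])/D['fy']*d,d],-1)
    return (c-D['t'])@D['R']
def plane(D,uv,z):
    uv=np.atleast_2d(uv)
    r=np.c_[(uv[:,0]-D['cx'])/D['fx'],(uv[:,1]-D['cy'])/D['fy'],np.ones(len(uv))]@D['R']
    o=-D['R'].T@D['t']
    return o+r*((z-o[2])/r[:,2])[:,None]
def hsv(D): return cv2.cvtColor(D['p'],cv2.COLOR_RGB2HSV)
def blobs(m,mn=15):
    n,l,s,c=cv2.connectedComponentsWithStats(m.astype(np.uint8))
    return [(l==i,s[i],c[i]) for i in range(1,n) if s[i,4]>=mn]
E
python3 - <<'E'
from h import *
for n in ["top0","scene0"]:
    D=load(n);P=cloud(D);H=hsv(D);h,s,v=[H[...,i].astype(int) for i in range(3)]
    x,y,z=P[...,0],P[...,1],P[...,2]
    box=(x>350)&(x<850)&(y>-350)&(y<350)
    ms={'red':(((h<8)|(h>172))&(s>150)&(v>90)),'yellow':((h>22)&(h<34)&(s>150)&(v>90)),'blue':((h>98)&(h<120)&(s>120)),'white':((s<50)&(v>150)&(z>70)),'handle':((h>3)&(h<20)&(s>90)&(z>58)&(z<80)),'green':((h>50)&(h<85)&(s>100))}
    for k,m in ms.items():
        for b,st,c in blobs(m&box,8):
            Q=P[b]; zt=np.percentile(Q[:,2],[10,50,90])
            print(n,k,st[4],'px',c.round(1),'med',np.median(Q,0).round(1),'z',zt.round(0), 'minrect',[np.round(a,1) for a in cv2.minAreaRect(Q[:,:2].astype(np.float32))])
E
```

```text
top0 red 18 px [187.3  85. ] med [788.5 209.   34.1] z [26. 34. 38.] minrect [array([788.1, 208.1]), array([18. ,  8.7]), np.float64(2.5)]
top0 red 36 px [195.5 131.4] med [624.  168.7  87.1] z [80. 87. 89.] minrect [array([623.4, 168.8]), array([18.1, 21.9]), np.float64(27.4)]
top0 red 45 px [190.8 186.2] med [471.  181.9  46.2] z [43. 46. 58.] minrect [array([470.1, 180.1]), array([25.1, 22.5]), np.float64(27.2)]
top0 yellow 81 px [195.9 147.8] med [583.4 170.4  57.2] z [52. 57. 59.] minrect [array([584.3, 173.7]), array([29.4, 25.3]), np.float64(0.4)]
top0 blue 980 px [328.3  72.6] med [ 813.  -218.3   87.6] z [39. 88. 91.] minrect [array([ 822.9, -219.5]), array([ 54.7, 121.2]), np.float64(1.1)]
top0 blue 54 px [249.3  73.1] med [838.9  20.8  20.9] z [13. 21. 24.] minrect [array([829.4,  21.2]), array([26.3, 40.4]), np.float64(79.6)]
top0 blue 8 px [202.1 160.1] med [550.4 152.9  44.7] z [43. 45. 47.] minrect [array([550. , 152.8]), array([6.9, 6.1]), np.float64(3.5)]
top0 blue 270 px [192.9 171. ] med [511.1 173.2  72.8] z [60. 73. 79.] minrect [array([513.3, 175. ]), array([42.
[... 3074 characters left out ...]
177.8] med [625.9 163.2  71.2] z [69. 71. 74.] minrect [array([622.8, 164.7]), array([24. , 23.6]), np.float64(26.0)]
scene0 handle 280 px [223.8 266.5] med [ 506.7 -258.5   67. ] z [62. 67. 71.] minrect [array([ 505.5, -256.4]), array([104.8,  21.2]), np.float64(8.6)]
scene0 green 12 px [306.7 149.2] med [469.2 211.7  42.1] z [39. 42. 45.] minrect [array([467.9, 211.4]), array([10.9, 13.8]), np.float64(64.0)]
scene0 green 258 px [313.6 167.5] med [538.5 157.9  41.8] z [38. 42. 45.] minrect [array([511.3, 176.2]), array([ 73., 115.]), np.float64(86.5)]
scene0 green 8 px [403.2 192. ] med [784.2 243.4  34.8] z [33. 35. 92.] minrect [array([786.2, 221.9]), array([ 5.9, 55.8]), np.float64(9.8)]
```

Emit:
{"name": "servo_tool", "arguments": {"translation": [[-4,-2.2,0],[-4,-2.2,0],[-4,-2.2,0],[-4,-2.2,0],[-4,-2.2,0],[-4,-2.2,0],[-4,-2.2,0],[-4,-2.2,0],[-4,-2.2,0],[-4,-2.2,0]], "twist": [[0,0,0],[0,0,0],[0,0,0],[0,0,0],[0,0,0],[0,0,0],[0,0,0],[0,0,0],[0,0,0],[0,0,0]], "gripper": [8.7,8.7,8.7,8.7,8.7,8.7,8.7,8.7,8.7,8.7]}}

```text
clock: 1.15
tool_pos: [494.9, 316.2, 244.5]
orientation: [0.125, 0.992, 0.0, -0.0]
ft_force: [0.9, -0.1, -0.2]
grip_width: 87.0
```

Emit:
{"name": "servo_tool", "arguments": {"translation": [[-2,-4.4,0],[-2,-4.4,0],[-2,-4.4,0],[-2,-4.4,0],[-2,-4.4,0],[-2,-4.4,0],[-2,-4.4,0],[-2,-4.4,0],[-2,-4.4,0],[-2,-4.4,0]], "twist": [[0,0,0],[0,0,0],[0,0,0],[0,0,0],[0,0,0],[0,0,0],[0,0,0],[0,0,0],[0,0,0],[0,0,0]], "gripper": [8.7,8.7,8.7,8.7,8.7,8.7,8.7,8.7,8.7,8.7]}}

```text
clock: 2.15
tool_pos: [578.8, -159.9, 244.6]
orientation: [0.124, 0.992, 0.0, 0.0]
ft_force: [0.4, 0.4, 0.1]
grip_width: 87.0
```

Emit:
{"name": "servo_tool", "arguments": {"translation": [[-0.6,-2,0],[-0.6,-2,0],[-0.6,-2,0],[-0.6,-2,0],[0,0,0],[0,0,0],[0,0,0],[0,0,0],[0,0,0],[0,0,0]], "twist": [[0,0,0],[0,0,0],[0,0,0],[0,0,0],[0,0,-7],[0,0,-7],[0,0,-7],[0,0,0],[0,0,0],[0,0,0]], "gripper": [8.7,8.7,8.7,8.7,8.7,8.7,8.7,8.7,8.7,8.7]}}

```text
clock: 3.15
tool_pos: [582.3, -241.5, 244.5]
orientation: [-0.057, 0.998, 0.0, -0.0]
ft_force: [-0.4, -0.7, 0.2]
grip_width: 86.9
```

```bash
cat >> h.py <<'E'
def snap(name,k):
    from workcell import robot
    i=robot.camera_info(name);p,d=robot.camera(name)
    np.savez(f"pics/{name}{k}.npz",p=p,d=d,**i)
    cv2.imwrite(f"pics/{name}{k}.png",cv2.resize(p[:,:,::-1],(800,600)))
def delta(target):
    from workcell import robot
    from scipy.spatial.transform import Rotation as R
    s=robot.sense();r=R.from_quat(s['orientation'])
    M=r.as_matrix();print('pos',s['tool_pos'].round(1),'yaw_y',np.degrees(np.arctan2(M[1,1],M[0,1])).round(2),'tool delta cm',(M.T@(np.array(target)-s['tool_pos'])/10).round(2))
E
python3 - <<'E'
from h import *
delta([583,-245,244]); snap('wrist',1)
D=load('wrist1');P=cloud(D);H=hsv(D);h,s,v=[H[...,i].astype(int) for i in range(3)];z=P[...,2]
for k,m in {'white':((s<50)&(v>120)&(z>72)&(z<100)),'handle':((h>3)&(h<20)&(s>90)&(z>58)&(z<80))}.items():
    for b,st,c in blobs(m,30):
        Q=P[b];print(k,st[4],c.round(1),np.median(Q,0).round(1),[np.round(a,1) for a in cv2.minAreaRect(Q[:,:2].astype(np.float32))])
E
```

```text
pos [ 582.3 -241.5  244.5] yaw_y 96.53 tool delta cm [-0.03 -0.36  0.05]
white 1198 [251.6 184.8] [ 583.8 -244.4   85.9] [array([ 584.1, -244.2]), array([40.6, 39.8]), np.float64(53.3)]
handle 1928 [250.8 106.7] [ 506.2 -253.9   67.6] [array([ 510.2, -253.9]), array([110.4,  17.5]), np.float64(6.7)]
```

View pics/wrist1.png

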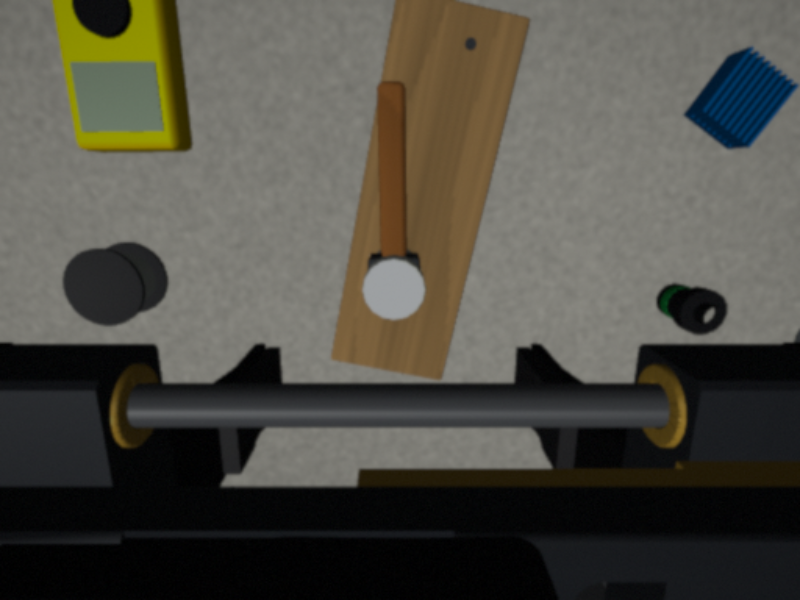

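The wrist view shows the mallet head at (393,289), its handle straight up the image and square to the jaws. I'll grip the head's upper disc, because its axis lies in line with the push.

Emit:
{"name": "servo_tool", "arguments": {"translation": [[-0.14,-0.3,2],[0,0,2.5],[0,0,2.5],[0,0,2.5],[0,0,2.5],[0,0,2.5],[0,0,1.5],[0,0,0.45],[0,0,0],[0,0,0]], "twist": [[0,0,0],[0,0,0],[0,0,0],[0,0,0],[0,0,0],[0,0,0],[0,0,0],[0,0,0],[0,0,0],[0,0,0]], "gripper": [8.7,8.7,8.7,8.7,8.7,8.7,8.7,8.7,8.7,8.7]}}

```text
clock: 4.2
tool_pos: [584.8, -244.7, 81.3]
orientation: [-0.058, 0.998, -0.0, 0.001]
ft_force: [0.2, 0.3, 0.6]
grip_width: 86.9
```

Emit:
{"name": "servo_tool", "arguments": {"translation": [[0,0,0],[0,0,0],[0,0,0],[0,0,0],[0,0,0],[0,0,0],[0,0,0],[0,0,0],[0,0,0],[0,0,0]], "twist": [[0,0,0],[0,0,0],[0,0,0],[0,0,0],[0,0,0],[0,0,0],[0,0,0],[0,0,0],[0,0,0],[0,0,0]], "gripper": [3,3,3,3,3,3,3,3,3,3]}}

```text
clock: 5.2
tool_pos: [584.1, -244.2, 80.1]
orientation: [-0.058, 0.998, 0.0, -0.0]
ft_force: [-1.0, 0.4, 0.4]
grip_width: 41.2
```

Emit:
{"name": "servo_tool", "arguments": {"translation": [[0,0,-0.5],[0,0,-1],[0,0,-1.5],[0,0,-2],[0,0,-2],[0,0,-2],[0,0,-2],[0,0,-1],[0,0,0],[0,0,0]], "twist": [[0,0,0],[0,0,0],[0,0,0],[0,0,0],[0,0,0],[0,0,0],[0,0,0],[0,0,0],[0,0,0],[0,0,0]], "gripper": [3,3,3,3,3,3,3,3,3,3]}}

```text
clock: 6.2
tool_pos: [583.9, -244.1, 199.7]
orientation: [-0.058, 0.998, 0.0, -0.0]
ft_force: [-0.2, 0.9, -4.0]
grip_width: 41.0
```

Run:
```python
from h import *
delta([623,169,200]); snap('wrist',2); snap('scene',2)
```

```text
pos [ 583.9 -244.1  199.7] yaw_y 96.69 tool delta cm [-8.700e+00  4.058e+01 -2.000e-02]
```

View pics/wrist2.png

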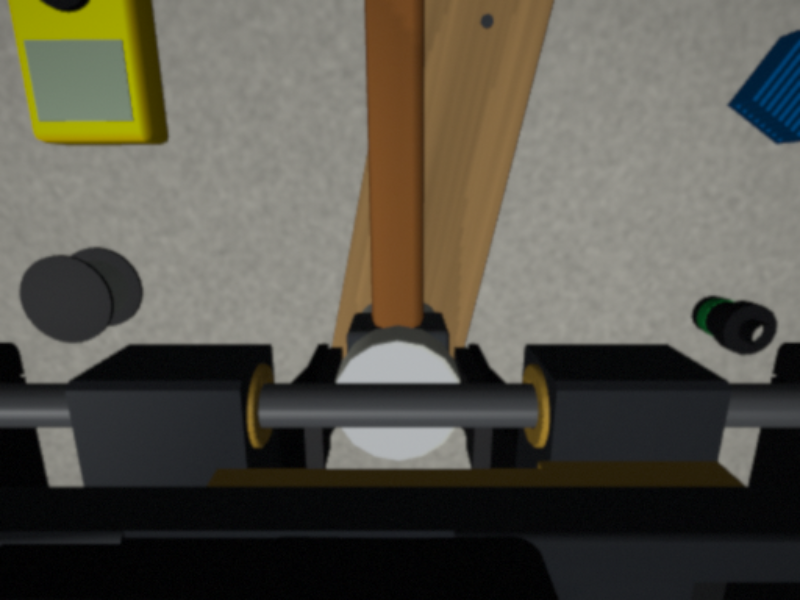

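View pics/scene2.png

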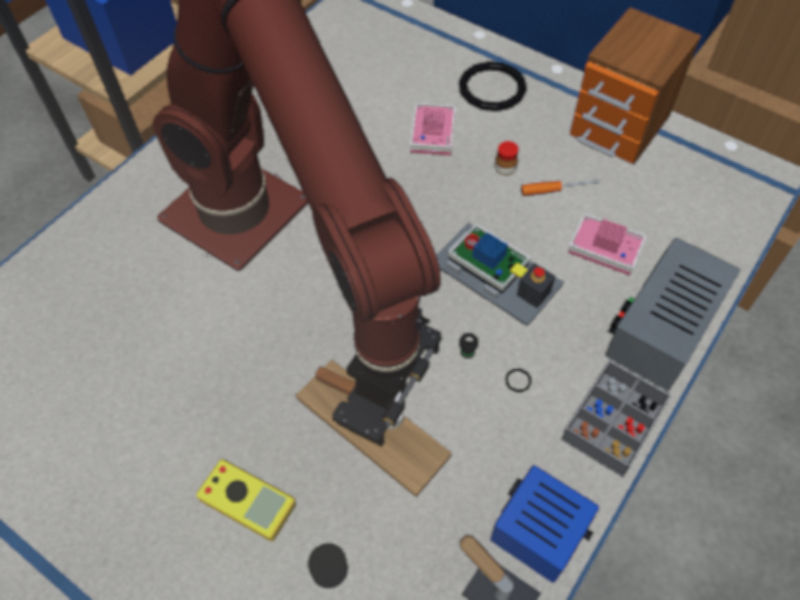

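The mallet is held and off the plank (about 4 N on the wrist), and its handle is level and straight in the wrist view. Next I carry it to the pin.

Emit:
{"name": "servo_tool", "arguments": {"translation": [[-0.4,2,0],[-0.8,4,0],[-0.9,4.2,0],[-0.9,4.2,0],[-0.9,4.2,0],[-0.9,4.2,0],[-0.9,4.2,0],[-0.9,4.2,0],[-0.9,4.2,0],[-0.6,2.9,0]], "twist": [[0,0,0],[0,0,0],[0,0,0],[0,0,0],[0,0,0],[0,0,0],[0,0,0],[0,0,0],[0,0,0],[0,0,0]], "gripper": [3,3,3,3,3,3,3,3,3,3]}}

```text
clock: 7.3
tool_pos: [619.2, 149.4, 198.8]
orientation: [-0.06, 0.998, 0.0, -0.001]
ft_force: [-0.2, 0.3, -3.2]
grip_width: 41.4
```

Run:
```python
from h import *
for n in ['top0','scene0']:
    D=load(n);P=cloud(D);H=hsv(D);h,s,v=[H[...,i].astype(int) for i in range(3)]
    m=((h<10)|(h>170))&(s>120)&(v>80)&(np.abs(P[...,0]-623)<25)&(np.abs(P[...,1]-169)<25)&(P[...,2]>78)
    for b,st,c in blobs(m,8): print(n,st,plane(D,c,86).round(1))
delta([623,169,200]); snap('scene',3); snap('wrist',3)
```

```text
top0 [193 129   7   7  34] [[623.1 168.5  86. ]]
scene0 [341 171   7   7  33] [[620.6 165.9  86. ]]
pos [619.2 149.4 198.8] yaw_y 96.86 tool delta cm [-0.62  1.9  -0.12]
```

View pics/scene3.png

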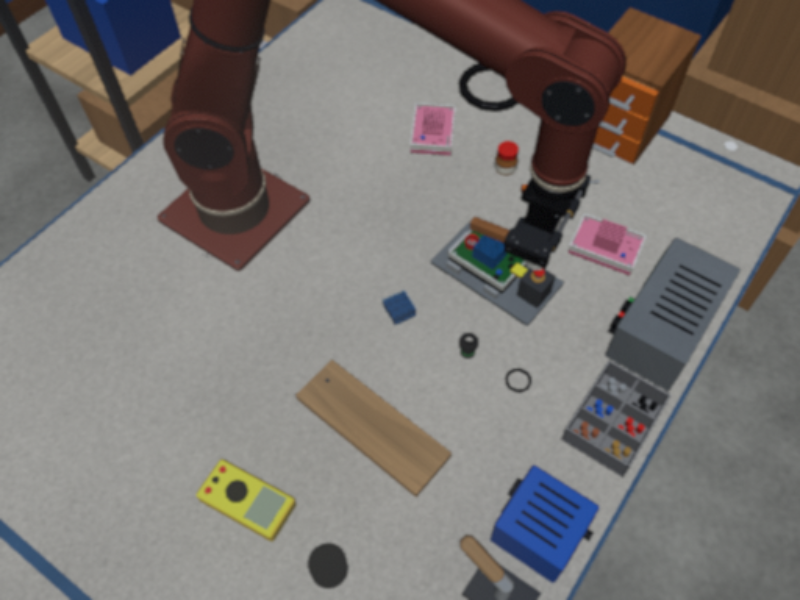

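View pics/wrist3.png

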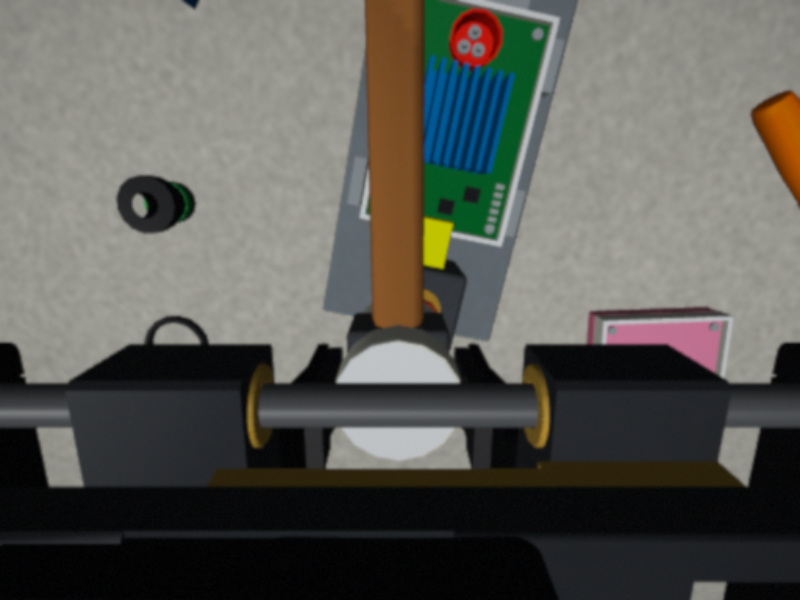

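Emit:
{"name": "servo_tool", "arguments": {"translation": [[-0.25,0.9,0],[-0.25,0.9,0],[0,0,1],[0,0,1.5],[0,0,1.5],[0,0,1],[0,0,0],[0,0,0],[0,0,0],[0,0,0]], "twist": [[0,0,0],[0,0,0],[0,0,0],[0,0,0],[0,0,0],[0,0,0],[0,0,0],[0,0,0],[0,0,0],[0,0,0]], "gripper": [3,3,3,3,3,3,3,3,3,3]}}

```text
clock: 8.4
tool_pos: [623.2, 164.0, 150.7]
orientation: [-0.058, 0.998, 0.0, 0.001]
ft_force: [0.3, 0.3, -3.3]
grip_width: 41.0
```

Emit:
{"name": "servo_tool", "arguments": {"translation": [[0,0,0.2],[0,0,0.2],[0,0,0.2],[0,0,0.2],[0,0,0.2],[0,0,0.2],[0,0,0.2],[0,0,0],[0,0,0],[0,0,0]], "twist": [[0,0,0],[0,0,0],[0,0,0],[0,0,0],[0,0,0],[0,0,0],[0,0,0],[0,0,0],[0,0,0],[0,0,0]], "gripper": [3,3,3,3,3,3,3,3,3,3]}}

```text
clock: 9.4
tool_pos: [622.8, 164.0, 136.0]
orientation: [-0.058, 0.998, -0.0, -0.0]
ft_force: [1.5, -0.5, 2.4]
grip_width: 41.2
```

Run:
```python
from h import *
delta([622,168,135]); snap('scene',4)
from workcell import robot
print(robot.sense()['ft_force'])
D=load('scene4');cv2.imwrite('pics/scene4c.png',cv2.resize(D['p'][110:230,250:400,::-1],None,fx=5,fy=5,interpolation=cv2.INTER_CUBIC))
```

```text
pos [622.8 164.  136. ] yaw_y 96.69 tool delta cm [0.04 0.4  0.1 ]
[ 0.46198405 -0.50288182  1.48522602]
```

View pics/scene4c.png

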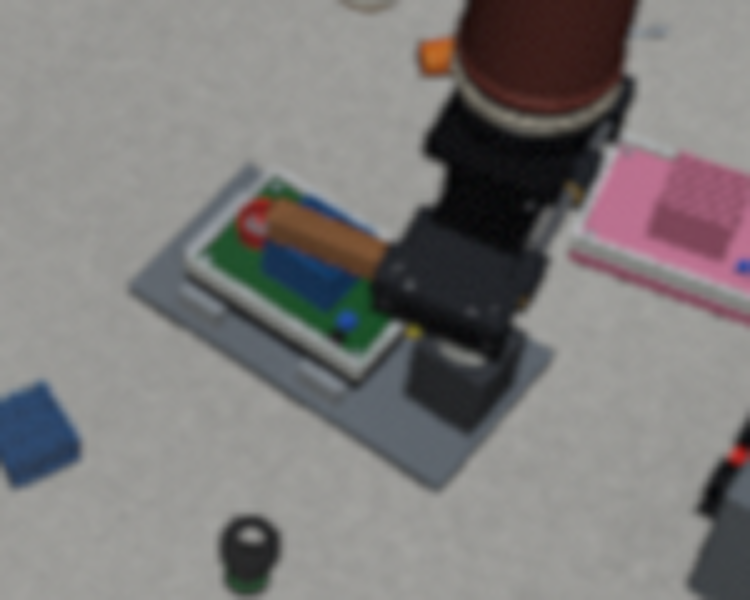

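Emit:
{"name": "servo_tool", "arguments": {"translation": [[0,0,0.1],[0,0,0.1],[0,0,0.1],[0,0,0],[0,0,0],[0,0,0],[0,0,0],[0,0,0],[0,0,0],[0,0,0]], "twist": [[0,0,0],[0,0,0],[0,0,0],[0,0,0],[0,0,0],[0,0,0],[0,0,0],[0,0,0],[0,0,0],[0,0,0]], "gripper": [3,3,3,3,3,3,3,3,3,3]}}

```text
clock: 10.45
tool_pos: [624.2, 164.1, 135.7]
orientation: [-0.058, 0.998, 0.001, 0.002]
ft_force: [-2.4, -0.5, 17.9]
grip_width: 41.0
```

Emit:
{"name": "servo_tool", "arguments": {"translation": [[0,0,-0.5],[0,0,-1.5],[0,0,-2],[0,0,-2],[0,0,-0.5],[0.4,-2,0],[0.8,-4,0],[0.8,-4,0],[0.8,-4,0],[0.8,-4,0]], "twist": [[0,0,0],[0,0,0],[0,0,0],[0,0,0],[0,0,0],[0,0,0],[0,0,0],[0,0,0],[0,0,0],[0,0,0]], "gripper": [3,3,3,3,3,3,3,3,3,3]}}

```text
clock: 11.45
tool_pos: [606.8, -21.2, 197.1]
orientation: [-0.058, 0.998, -0.0, -0.001]
ft_force: [0.6, -0.5, -4.1]
grip_width: 40.8
```

Run:
```python
from h import *
delta([584,-244.2,198]); snap('scene',5);snap('top',5); snap('wrist',5)
for n in ['top5','scene5']:
    D=load(n);P=cloud(D);H=hsv(D);h,s,v=[H[...,i].astype(int) for i in range(3)]
    x,y,z=P[...,0],P[...,1],P[...,2]
    for k,m in {'red':(((h<10)|(h>170))&(s>120)&(v>80)),'yel':((h>22)&(h<34)&(s>150)&(v>90))}.items():
      for b,st,c in blobs(m&(x>440)&(x<650)&(y>130)&(y<210),5): print(n,k,st,np.median(P[b],0).round(1),plane(D,c,76).round(1))
    cv2.imwrite(f'pics/{n}c.png',cv2.resize(D['p'][100:220,150:270,::-1] if n=='top5' else D['p'][110:230,250:400,::-1],None,fx=5,fy=5,interpolation=cv2.INTER_CUBIC))
```

```text
pos [606.8 -21.2 197.1] yaw_y 96.67 tool delta cm [  4.86 -21.88  -0.08]
top5 red [192 129   8   8  48] [624.  168.8  74.8] [[623.5 168.7  76. ]]
top5 red [187 181   9  11  66] [471.  180.9  47.6] [[466.3 175.8  76. ]]
top5 yel [192 143   9   5  39] [592.4 170.6  56.6] [[586.8 167.2  76. ]]
scene5 red [341 173   8   7  38] [620.5 167.5  74.1] [[620.8 167.1  76. ]]
scene5 yel [332 172   5   5  14] [589.  168.1  57.9] [[593.8 156.6  76. ]]
```

View pics/scene5c.png

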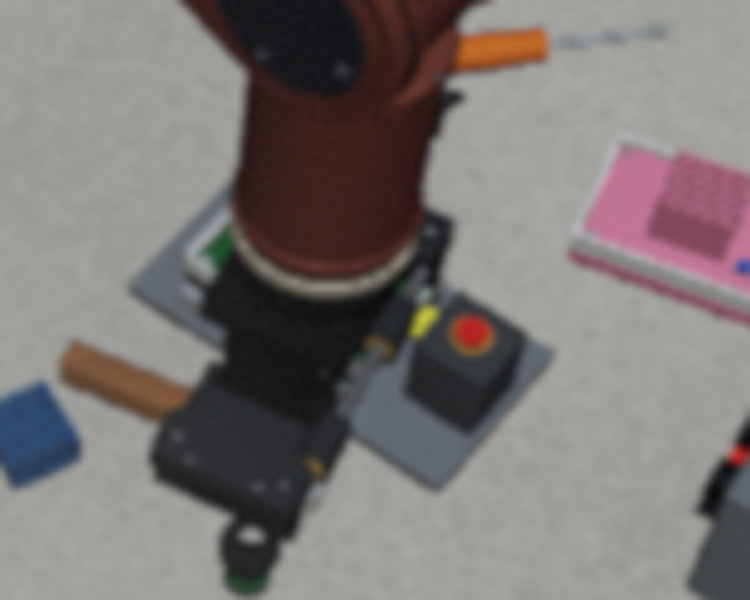

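View pics/wrist5.png

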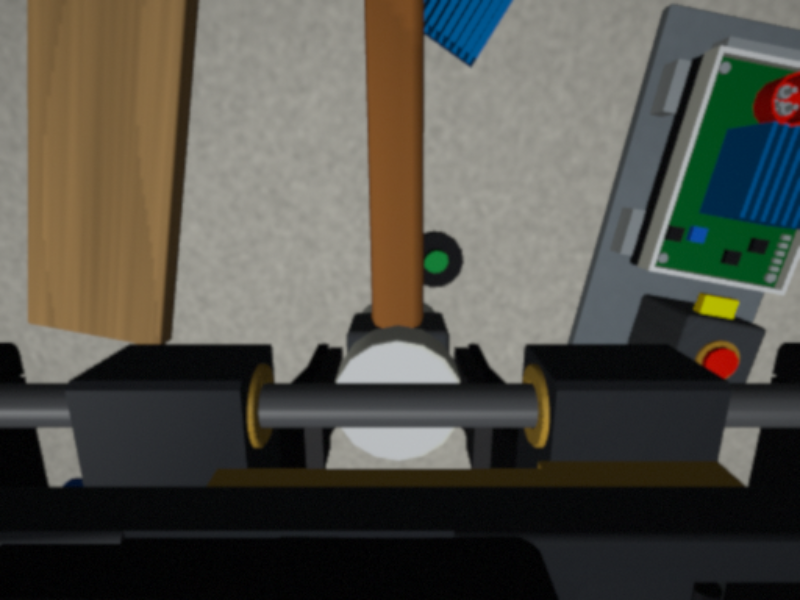

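The pin top now reads z ≈ 75 and the latch has drawn back clear of the rim. In the wrist view the pin sits at (720,362) and the tongue at (717,307). I'm returning the mallet to the plank.

Emit:
{"name": "servo_tool", "arguments": {"translation": [[0.8,-3.6,0],[0.8,-3.6,0],[0.8,-3.6,0],[0.8,-3.6,0],[0.8,-3.6,0],[0.4,-2,0],[0.4,-1.6,0],[0,0,0],[0,0,0],[0,0,0]], "twist": [[0,0,0],[0,0,0],[0,0,0],[0,0,0],[0,0,0],[0,0,0],[0,0,0],[0,0,0],[0,0,0],[0,0,0]], "gripper": [3,3,3,3,3,3,3,3,3,3]}}

```text
clock: 12.6
tool_pos: [585.9, -237.2, 197.6]
orientation: [-0.059, 0.998, 0.001, -0.0]
ft_force: [0.6, 0.9, -3.3]
grip_width: 40.9
```

Emit:
{"name": "servo_tool", "arguments": {"translation": [[0,0,1],[0,0,2],[0,0,2],[0,0,2],[0,0,2],[0,0,1],[0,0,0.8],[0,0,0.4],[0,0,0.3],[0,0,0.1]], "twist": [[0,0,0],[0,0,0],[0,0,0],[0,0,0],[0,0,0],[0,0,0],[0,0,0],[0,0,0],[0,0,0],[0,0,0]], "gripper": [3,3,3,3,3,3,3,3,3,3]}}

```text
clock: 13.6
tool_pos: [585.8, -239.2, 82.4]
orientation: [-0.058, 0.998, -0.0, 0.0]
ft_force: [-0.0, -0.3, -3.3]
grip_width: 41.1
```

Run:
```python
from h import *
delta([584,-244.2,80]); snap('scene',6);snap('top',6)
from workcell import robot
print(robot.sense()['ft_force'])
D=load('scene6');cv2.imwrite('pics/scene6c.png',cv2.resize(D['p'][200:330,170:330,::-1],None,fx=4,fy=4,interpolation=cv2.INTER_CUBIC))
```

```text
pos [ 585.8 -239.2   82.4] yaw_y 96.69 tool delta cm [ 0.24 -0.48  0.24]
[ 0.90139105  0.82769405 -3.83341685]
```

View pics/scene6c.png

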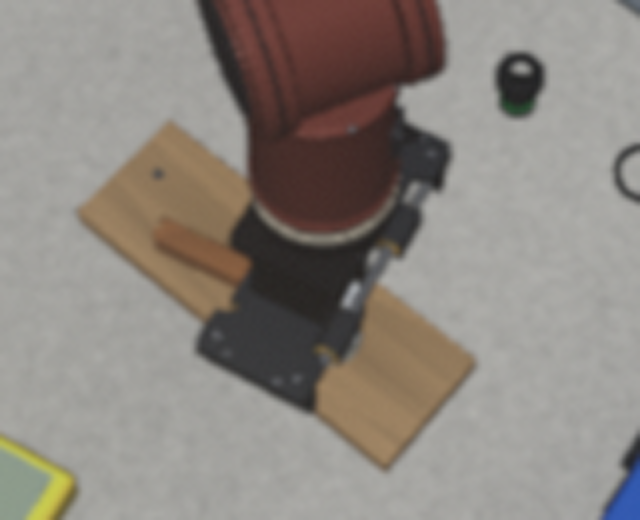

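The mallet is over the plank, about 2 mm up and 5 mm nearer the plank's middle than before. I'll lower it in small steps.

Emit:
{"name": "servo_tool", "arguments": {"translation": [[0,0,0.1],[0,0,0.1],[0,0,0.05],[0,0,0],[0,0,0],[0,0,0],[0,0,0],[0,0,0],[0,0,0],[0,0,0]], "twist": [[0,0,0],[0,0,0],[0,0,0],[0,0,0],[0,0,0],[0,0,0],[0,0,0],[0,0,0],[0,0,0],[0,0,0]], "gripper": [3,3,3,3,3,3,3,3,3,3]}}

```text
clock: 14.7
tool_pos: [586.1, -239.1, 80.1]
orientation: [-0.058, 0.998, -0.0, 0.001]
ft_force: [2.2, 0.6, 5.4]
grip_width: 40.8
```

Emit:
{"name": "servo_tool", "arguments": {"translation": [[0,0,0],[0,0,0],[0,0,0],[0,0,0],[0,0,0],[0,0,0],[0,0,0],[0,0,0],[0,0,0],[0,0,0]], "twist": [[0,0,0],[0,0,0],[0,0,0],[0,0,0],[0,0,0],[0,0,0],[0,0,0],[0,0,0],[0,0,0],[0,0,0]], "gripper": [4.3,4.6,5,6,7,8,8.7,8.7,8.7,8.7]}}

```text
clock: 15.7
tool_pos: [585.5, -239.1, 79.6]
orientation: [-0.058, 0.998, -0.0, 0.0]
ft_force: [0.5, 0.6, 0.2]
grip_width: 86.1
```

Emit:
{"name": "servo_tool", "arguments": {"translation": [[0,0,0],[0,0,0],[0,0,0],[0,0,-1],[0,0,-2],[0,0,-3],[0,0,-3],[0,0,-3],[0,0,-2],[0,0,0]], "twist": [[0,0,0],[0,0,0],[0,0,0],[0,0,0],[0,0,0],[0,0,0],[0,0,0],[0,0,0],[0,0,0],[0,0,0]], "gripper": [8.7,8.7,8.7,8.7,8.7,8.7,8.7,8.7,8.7,8.7]}}

```text
clock: 16.7
tool_pos: [586.8, -240.1, 223.7]
orientation: [-0.058, 0.998, -0.001, 0.003]
ft_force: [-0.5, 0.6, -0.2]
grip_width: 86.6
```

Run:
```python
from h import *
snap('wrist',7); delta([513,175,220])
```

```text
pos [ 586.2 -239.6  221.6] yaw_y 96.68 tool delta cm [ 2.45 42.03  0.11]
```

View pics/wrist7.png

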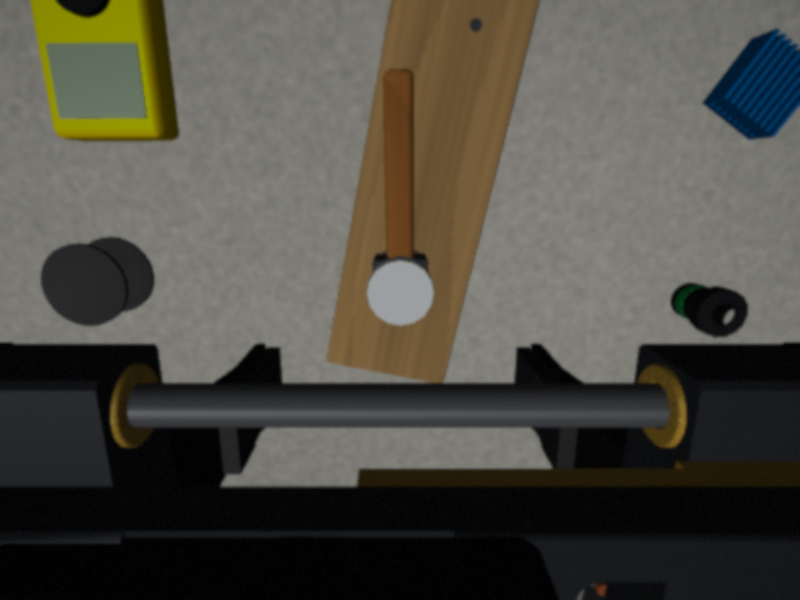

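The mallet stands upright on the plank with its head at (400,292). Now I move over the module.

Emit:
{"name": "servo_tool", "arguments": {"translation": [[0.15,2.5,0],[0.25,4.4,0],[0.25,4.4,0],[0.25,4.4,0],[0.25,4.4,0],[0.25,4.4,0],[0.25,4.4,0],[0.25,4.4,0],[0.25,4.4,0],[0.25,4.3,0]], "twist": [[0,0,0],[0,0,0],[0,0,0],[0,0,0],[0,0,0],[0,0,0],[0,0,0],[0,0,0],[0,0,0],[0,0,0]], "gripper": [8.7,8.7,8.7,8.7,8.7,8.7,8.7,8.7,8.7,8.7]}}

```text
clock: 17.75
tool_pos: [511.6, 176.9, 218.8]
orientation: [-0.058, 0.998, -0.0, -0.001]
ft_force: [0.9, -0.6, 0.2]
grip_width: 86.7
```

Emit:
{"name": "servo_tool", "arguments": {"translation": [[0,0,0],[0,0,0],[0,0,0],[0,0,0],[0,0,0],[0,0,0],[0,0,0],[0,0,0],[0,0,0],[0,0,0]], "twist": [[0,0,5],[0,0,5],[0,0,0],[0,0,0],[0,0,0],[0,0,0],[0,0,0],[0,0,0],[0,0,0],[0,0,0]], "gripper": [8.7,8.7,8.7,8.7,8.7,8.7,8.7,8.7,8.7,8.7]}}

```text
clock: 18.75
tool_pos: [512.8, 175.2, 219.6]
orientation: [0.029, 1.0, -0.0, -0.0]
ft_force: [-0.3, 1.0, 0.8]
grip_width: 86.7
```

Run:
```python
from h import *
delta([513,175,220]); snap('wrist',8);
D=load('wrist8');P=cloud(D);H=hsv(D);h,s,v=[H[...,i].astype(int) for i in range(3)];x,y,z=[P[...,i] for i in range(3)]
bx=(x>430)&(x<660)&(y>110)&(y<240)
for k,m in {'blue':(h>98)&(h<120)&(s>100)&(z>55),'bluetop':(h>98)&(h<120)&(s>100)&(z>73),'red':(((h<8)|(h>172))&(s>150)),'rim':(s<60)&(v>110)&(z>43)&(z<60),'green':(h>50)&(h<85)&(s>100)}.items():
    for b,st,c in blobs(m&bx,40):
        Q=P[b];print(k,st[4],c.round(1),np.median(Q,0).round(1),[np.round(a,1) for a in cv2.minAreaRect(Q[:,:2].astype(np.float32))])
```

```text
pos [512.8 175.2 219.6] yaw_y 86.69 tool delta cm [-0.02 -0.02 -0.04]
blue 199 [234.5 186.7] [511.5 155.6  77.7] [array([512.8, 155.3]), array([ 2.1, 49.4]), np.float64(85.8)]
blue 197 [240.4 185.8] [510.8 161.5  77.6] [array([490.8, 165.4]), array([ 8.2, 94.8]), np.float64(78.6)]
blue 153 [246.  186.1] [510.9 167.1  77.8] [array([513.4, 167.1]), array([ 2.4, 49. ]), np.float64(86.1)]
blue 138 [252.1 187.8] [512.9 172.8  77.9] [array([514. , 172.7]), array([ 2. , 49.1]), np.float64(86.6)]
blue 142 [258.  187.1] [512.5 178.6  77.7] [array([514.4, 178.6]), array([ 2.1, 49.3]), np.float64(86.5)]
blue 163 [264. 185.] [510.7 184.7  77.6] [array([514.8, 184.6]), array([ 2.5, 49.2]), np.float64(85.8)]
blue 194 [269.9 186.3] [513.  190.4  77.5] [array([492.4, 188.5]), array([96. , 10.2]), np.float64(5.5)]
blue 192 [275.7 187.1] [514.7 195.9  77.2] [array([516.1, 196.2]), array([ 2.2, 50. ]), np.float64(85.8)]
bluetop 152 [234.  188.2] [512.  155.3  77.9] [array([512.8, 155.3]), array([ 2.1, 49.4]), np.float64(85.7)]
bluetop 151 [240.  187.6] [511.3 161.2  77.8] [array([490.8, 165.4]), array(
[... 413 characters left out ...]
14.8, 184.6]), array([ 2.4, 49.2]), np.float64(85.5)]
bluetop 141 [270.3 188.2] [514.6 190.5  77.8] [array([492.4, 188.3]), array([96. ,  9.9]), np.float64(5.5)]
bluetop 128 [276.2 188.2] [515.9 196.3  77.9] [array([516.2, 196.2]), array([ 2.2, 49.9]), np.float64(85.8)]
red 473 [256.7 142.5] [471.6 179.7  46. ] [array([467.5, 181.9]), array([27.2, 36.2]), np.float64(60.8)]
red 227 [253.8 287.2] [622.5 168.2  75.8] [array([538.8, 173.5]), array([ 17.1, 187.7]), np.float64(86.5)]
rim 1227 [256.7 177. ] [505.9 179.9  47.8] [array([515. , 175.7]), array([ 90.2, 130.5]), np.float64(85.8)]
green 4828 [254.4 178.1] [506.1 171.6  42. ] [array([511.3, 175.8]), array([ 83.2, 132.4]), np.float64(85.8)]
```

View pics/wrist8.png

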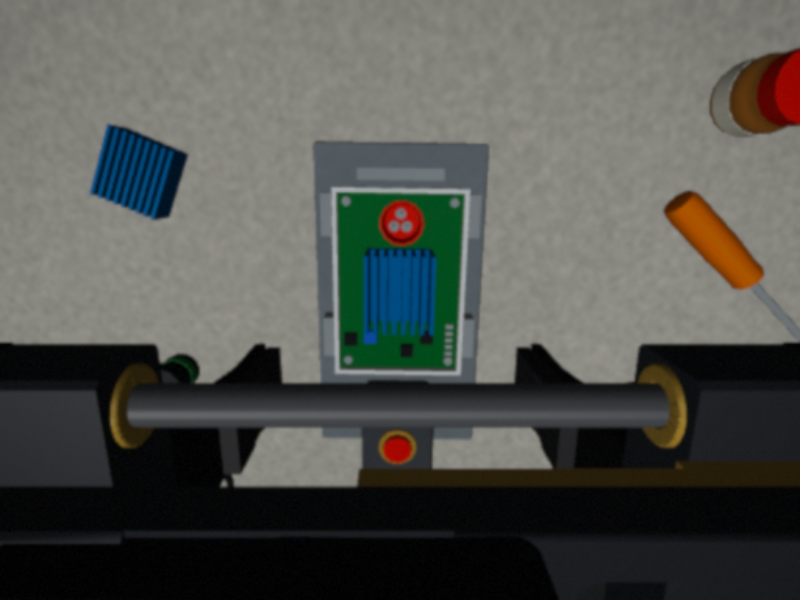

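The module is ahead with the cap upright at (401,222), the latch clear, and the heatsink centre at about (514.5,175.7) mm with yaw -4°. I'll descend with a narrowed opening so the fingers stay inside the rim.

Emit:
{"name": "servo_tool", "arguments": {"translation": [[-0.17,0.06,0],[0,0,2],[0,0,2],[0,0,2],[0,0,2],[0,0,1],[0,0,0],[0,0,0],[0,0,0],[0,0,0]], "twist": [[0,0,0.7],[0,0,0],[0,0,0],[0,0,0],[0,0,0],[0,0,0],[0,0,0],[0,0,0],[0,0,0],[0,0,0]], "gripper": [5.6,5.6,5.6,5.6,5.6,5.6,5.6,5.6,5.6,5.6]}}

```text
clock: 19.8
tool_pos: [515.0, 175.9, 130.5]
orientation: [0.035, 0.999, 0.0, 0.001]
ft_force: [0.8, -0.4, 0.5]
grip_width: 56.0
```

Run:
```python
from h import *
delta([514.5,175.7,72]); snap('wrist',9)
```

```text
pos [515.  175.9 130.5] yaw_y 85.98 tool delta cm [ 0.06 -0.03  5.85]
```

View pics/wrist9.png

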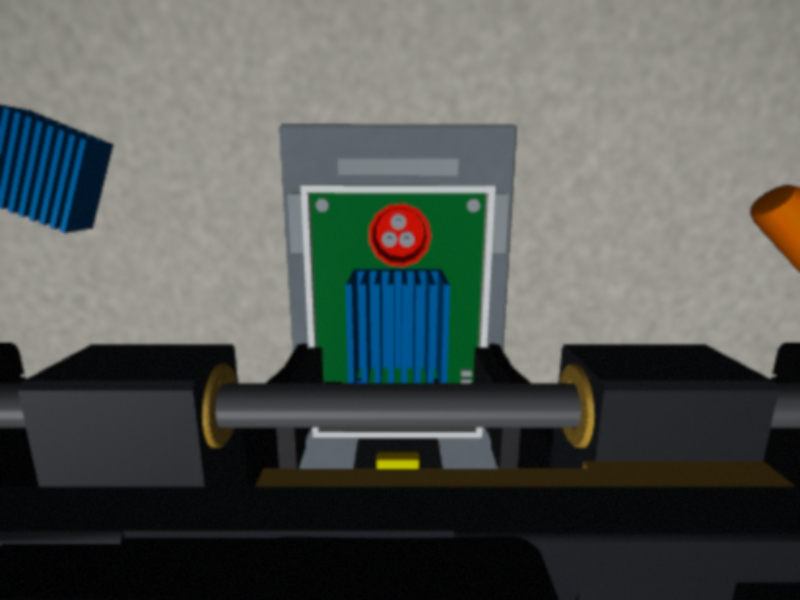

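The heatsink is centred between the jaws at column 398.

Emit:
{"name": "servo_tool", "arguments": {"translation": [[0.03,0,1.5],[0,0,1.5],[0,0,1.5],[0,0,0.8],[0,0,0.5],[0,0,0],[0,0,0],[0,0,0],[0,0,0],[0,0,0]], "twist": [[0,0,0],[0,0,0],[0,0,0],[0,0,0],[0,0,0],[0,0,0],[0,0,0],[0,0,0],[0,0,0],[0,0,0]], "gripper": [5.6,5.6,5.6,5.6,5.6,5.6,5.6,5.6,5.6,5.6]}}

```text
clock: 20.85
tool_pos: [514.4, 175.8, 71.9]
orientation: [0.035, 0.999, 0.0, 0.0]
ft_force: [0.5, 0.1, 0.3]
grip_width: 56.1
```

Emit:
{"name": "servo_tool", "arguments": {"translation": [[0,0,0],[0,0,0],[0,0,0],[0,0,0],[0,0,0],[0,0,0],[0,0,0],[0,0,0],[0,0,0],[0,0,0]], "twist": [[0,0,0],[0,0,0],[0,0,0],[0,0,0],[0,0,0],[0,0,0],[0,0,0],[0,0,0],[0,0,0],[0,0,0]], "gripper": [5.0,4.7,4.5,4.3,4,3.5,3,3,3,3]}}

```text
clock: 21.85
tool_pos: [514.2, 175.8, 71.5]
orientation: [0.035, 0.999, -0.0, -0.0]
ft_force: [-0.7, 0.5, 0.1]
grip_width: 43.8
```

Emit:
{"name": "servo_tool", "arguments": {"translation": [[0,0,-0.1],[0,0,-0.1],[0,0,-0.2],[0,0,-0.2],[0,0,-0.2],[0,0,-0.2],[0,0,0],[0,0,0],[0,0,0],[0,0,0]], "twist": [[0,0,0],[0,0,0],[0,0,0],[0,0,0],[0,0,0],[0,0,0],[0,0,0],[0,0,0],[0,0,0],[0,0,0]], "gripper": [3,3,3,3,3,3,3,3,3,3]}}

```text
clock: 22.85
tool_pos: [514.1, 175.7, 81.5]
orientation: [0.035, 0.999, -0.0, -0.0]
ft_force: [-0.3, -0.3, -5.4]
grip_width: 43.7
```

Run:
```python
from h import *
delta([514.5,175.7,172]); snap('wrist',10); snap('scene',10)
D=load('scene10');cv2.imwrite('pics/scene10c.png',cv2.resize(D['p'][110:230,250:400,::-1],None,fx=5,fy=5,interpolation=cv2.INTER_CUBIC))
```

```text
pos [514.1 175.7  81.5] yaw_y 85.99 tool delta cm [-0.03  0.   -9.05]
```

View pics/wrist10.png

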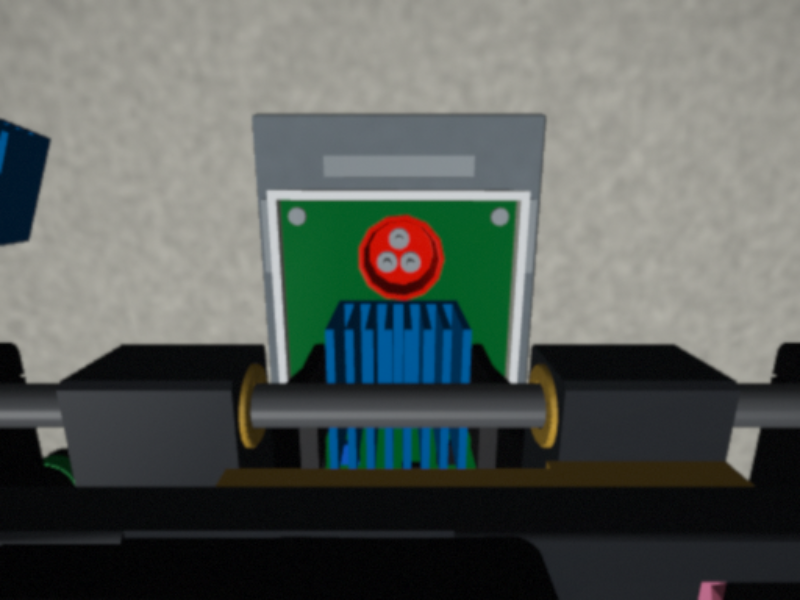

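View pics/scene10c.png

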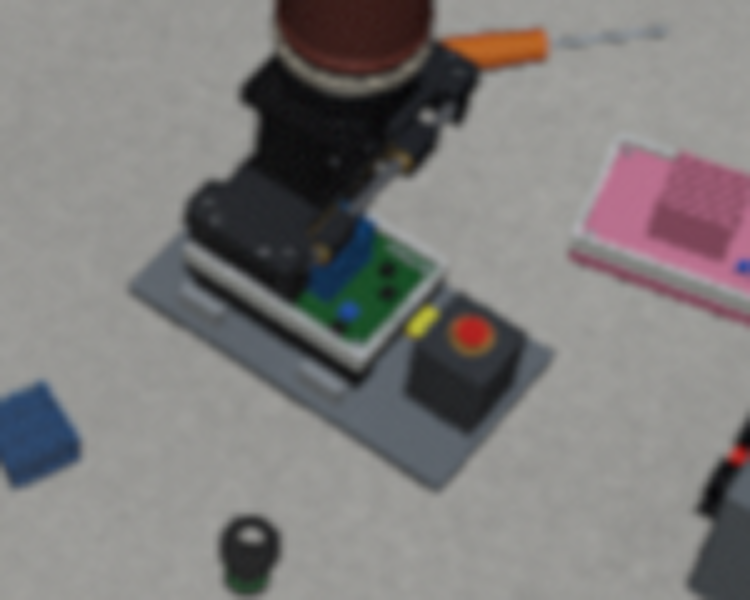

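The module is 10 mm up, level and free of the latch, and the cap is upright at (401,257). I'll lift the rest gently.

Emit:
{"name": "servo_tool", "arguments": {"translation": [[0,0,-0.3],[0,0,-0.6],[0,0,-0.8],[0,0,-0.8],[0,0,-0.8],[0,0,-0.8],[0,0,-0.8],[0,0,-0.8],[0,0,-0.8],[0,0,-0.8]], "twist": [[0,0,0],[0,0,0],[0,0,0],[0,0,0],[0,0,0],[0,0,0],[0,0,0],[0,0,0],[0,0,0],[0,0,0]], "gripper": [3,3,3,3,3,3,3,3,3,3]}}

```text
clock: 23.95
tool_pos: [514.2, 175.7, 155.2]
orientation: [0.035, 0.999, -0.0, 0.0]
ft_force: [0.3, 0.2, -5.3]
grip_width: 44.0
```

Emit:
{"name": "servo_tool", "arguments": {"translation": [[0,0,-0.8],[0,0,-0.6],[0,0,-0.4],[0,0,-0.2],[0,0,-0.1],[0,0,0],[0,0,0],[0,0,0],[0,0,0],[0,0,0]], "twist": [[0,0,0],[0,0,0],[0,0,0],[0,0,0],[0,0,0],[0,0,0],[0,0,0],[0,0,0],[0,0,0],[0,0,0]], "gripper": [3,3,3,3,3,3,3,3,3,3]}}

```text
clock: 24.95
tool_pos: [514.2, 175.7, 175.5]
orientation: [0.035, 0.999, -0.0, -0.0]
ft_force: [0.1, 0.3, -4.6]
grip_width: 44.0
```

Run:
```python
from h import *
delta([514.5,175.7,172]); snap('wrist',11); snap('scene',11); snap('top',11)
from workcell import robot
print(robot.sense()['joint_vel'].round(3),robot.sense()['ft_force'])
D=load('scene11');cv2.imwrite('pics/scene11c.png',cv2.resize(D['p'][100:330,170:400,::-1],(700,600),interpolation=cv2.INTER_CUBIC))
D=load('wrist11');P=cloud(D);H=hsv(D);h,s,v=[H[...,i].astype(int) for i in range(3)];x,y,z=[P[...,i] for i in range(3)]
m=(h>50)&(h<85)&(s>100)&(z>100)&(z<180);Q=P[m]
A=np.c_[Q[:,:2]-Q[:,:2].mean(0),np.ones(len(Q))]
f=np.linalg.lstsq(A,Q[:,2],rcond=None)[0];r=Q[:,2]-A@f;k=abs(r)<4
print('board plane',np.linalg.lstsq(A[k],Q[k,2],rcond=None)[0],k.sum())
b=max(blobs(((h<8)|(h>172))&(s>150)&(z>120),30),key=lambda b:b[1][4]);print('cap',np.median(P[b[0]],0),np.percentile(P[b[0]][:,2],[5,95]))
for n in ['top11','scene11']:
    D=load(n);P=cloud(D);H=hsv(D);h,s,v=[H[...,i].astype(int) for i in range(3)]
    m=((h<10)|(h>170))&(s>120)&(v>80)&(np.abs(P[...,0]-623)<25)&(np.abs(P[...,1]-169)<25)
    w=(s<50)&(v>150)&(P[...,2]>70)&(abs(P[...,0]-585)<60)&(abs(P[...,1]+240)<60)
    for nm,mm in (('pin',m),('mallet',w)):
        for b,st,c in blobs(mm,8): print(n,nm,st[4],np.median(P[b],0).round(1))
```

```text
pos [514.2 175.7 175.5] yaw_y 85.99 tool delta cm [-0.03  0.    0.35]
[ 0.001 -0.    -0.003  0.    -0.002 -0.001  0.001] [ 0.46276814 -0.02916527 -5.06701317]
board plane [1.05806000e-04 7.82591389e-04 1.45838744e+02] 9132
cap [472.78523824 179.62324853 150.66444589] [148.0208567  162.32864108]
top11 pin 14 [629.8 163.4  74.1]
top11 mallet 153 [ 586.1 -239.5   84.9]
scene11 pin 39 [620.9 168.3  73.8]
scene11 mallet 185 [ 584.5 -241.8   86.2]
```

View pics/scene11c.png

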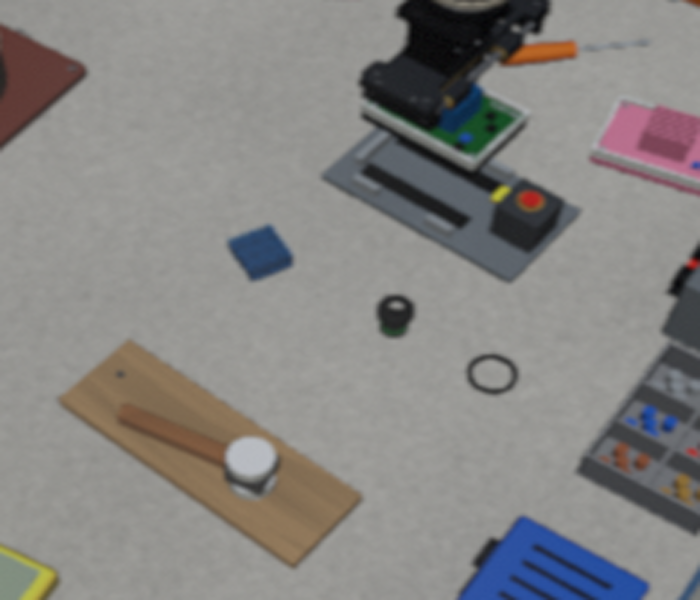

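View pics/wrist11.png

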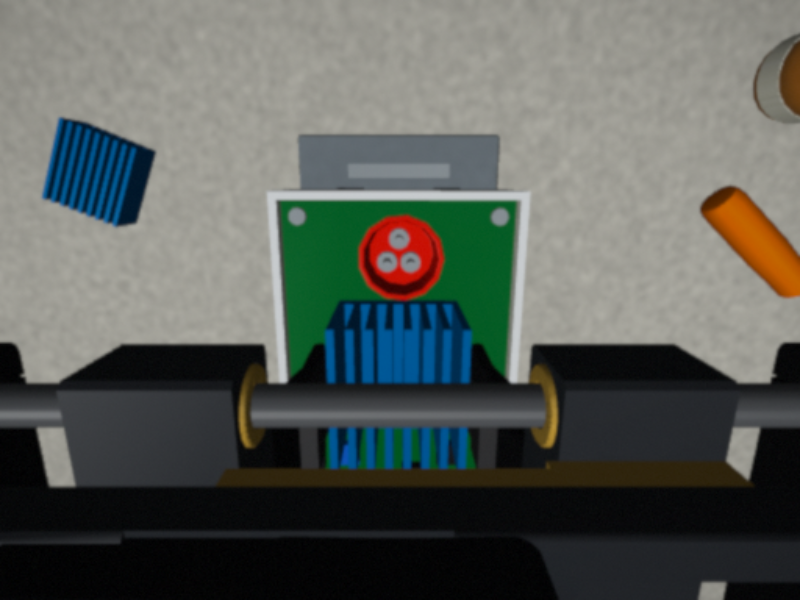

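The board is at z ≈ 145.8 (underside about 124 mm above the bench, 104 mm above its place) and tilted under 0.001 rad. The cap stands at (401,257), the pin is down, and the mallet is on the plank. I'm handing in.

```bash
python3 -c "
from workcell import robot
print(robot.hand_in())"
```

```text
the job is handed in; nothing more can be done
None
```

I drove the pin down with the mallet, set the mallet back on the plank, and handed in at about 25 s while holding the module by its heatsink. The hand-in gave no verdict.

I gripped the mallet by its head's upper disc instead of the handle, so the push was in line with the pin. It went down to its hard stop, where the wrist force rose by about 21 N. The mallet then went back and was released about 5 mm nearer the plank's middle than it started.

Last checks before handing in:
- **Pin:** its top measured about 74–75 mm above the bench, against 76 mm at the stop, and the latch was clear of the module.
- **Mallet:** it stood upright on the plank.
- **Module:** it was about 104 mm above its place, tilted under 0.001 rad and still.
- **Cap:** it was upright on the board, at about the same spot as before the lift.
- **Other things on the bench:** those visible in the last pictures looked unmoved. I did not measure them.

No check failed. The two fixed cameras differed by about 2–3 mm, which is near their stated accuracy. The exception was the top camera's last sideways reading of the pin, about 10 mm off. It saw only a few pixels of the pin, and the heights from the two cameras agreed.

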